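# Bring the red-capped spice jar to the front of the carousel

### The job

Take the spice carousel by the wing handle on top and turn it until the jar with the red cap stands squarely at the front, in line with the arrow tab on the foot. Turn it by the handle only: all four jars stay upright in their cups, without the arm pushing them or the tray, and the mug, matchbox and spoon rest stay where they are. Finish still gripping the handle, holding the carousel still; do not let go.

Things in the scene. Friction and masses are not known exactly. Their poses are not given: they have to be found in the camera images.
- carousel_base: Fixed white foot of the spice carousel, a disc 210 mm across and 10 mm high that cannot move; a flat white tab 36 mm wide with two red chevrons reaches out to 182 mm from the centre in the foot's own -x direction and marks the front (it points roughly at the robot, within 0.4 rad). Origin: centre of the underside, on the turning axis, on the worktop.
- front_spot (a point): The front place: the point 85 mm from the turning axis toward the arrow tab, at the height on which jars stand (26 mm above the worktop). The red-capped jar's origin must come over it.
- turntable (a joint): Turning angle of the carousel (tray, column and handle together) about the vertical axis through the foot's centre, rad, counted from 0 at the start whatever the start position; counter-clockwise from above is positive. It turns either way without end and without detents, with light friction (about 0.06 N m) and stays about where it is left. The jars rock in their cups if it is jerked.
- tray: Round wooden tray of the carousel, 244 mm across, 12 mm thick, underside 14 mm above the worktop, with four white cups (rings of 55 mm outside and 49 mm inside diameter, 40 mm high, standing on the tray) 85 mm from the centre, 90 degrees apart, along the tray's own +x, +y, -x and -y. Origin: centre of its underside; turns with the joint.
- handle: Dark wooden wing handle on a steel column over the tray's centre: an upright bar 64 mm long (its own x, which is the tray's x), 18 mm thick (its y) and 44 mm high. Underside at z = 164 mm, top at 208 mm above the worktop; the jars end 77 mm or more below its top. Origin: centre of the bar's underside, on the turning axis; it turns with the tray.
- handle_grip (a point): Point to grip the wing handle, on the turning axis, 24 mm above the bar's underside, 188 mm above the worktop; x along the bar, y across its 18 mm thickness.
- red_jar: The marked jar: closed spice jar with a RED cap and a pale paper label, 42 mm across, 105 mm high, 0.08 to 0.15 kg. It stands loose in one of the four cups of the tray (which one varies). Origin: centre of its underside.
- salt_jar: Glass spice jar with a black cap and a cream label, 41 mm across, 105 mm high. It stands loose in one of the four cups of the tray (which one varies). Origin: centre of its underside.
- pepper_jar: Glass spice jar with a black cap and a brown label, 44 mm across, 105 mm high. It stands loose in one of the four cups of the tray (which one varies). Origin: centre of its underside.
- shaker: Shaker with a light grey perforated cap, 44 mm across, 90 mm high. It stands loose in one of the four cups of the tray (which one varies). Origin: centre of its underside.
- mug: Blue mug, 89 x 126 x 97 mm, on the worktop left of the carousel; leave it alone. Origin: centre of its underside.
- matchbox: Matchbox, 35 x 58 x 17 mm, on the worktop right of the carousel; leave it alone. Origin: centre of its underside.
- spoon_rest: Blue-grey spoon rest, 97 x 163 x 17 mm, on the worktop to the right; leave it alone. Origin: centre of its underside.
Things that resemble listed ones, but are neither listed nor needed, are in the scene too. What is shaped like the shaker but purple is not meant.

How it is judged:
By the outcome, as a careful person would: the job done as asked, in the order asked, and still so for the second after the job is handed in, while the arm keeps its last pose, push and grip.
It also fails if it takes over 64 s, if anything falls off the work surface, if the arm or the gripper's body presses on something with over 40 N, if the wrist force passes 120 N, or if a joint passes its speed limit or range.

### The arm

A 6-joint arm with a two-finger parallel gripper is mounted at the origin on a cart in front of the work surface, level with it; the furniture and walls round the work are solid. World frame = base frame: x ahead of the robot, y to its left, z up, the work surface at z = 0. Lengths are in mm, angles in rad, forces in N, time in s.
With the tool pointing down it reaches from about 200 to 875 mm from the base axis. Payload 3.4 kg.
Tool frame: the origin (TCP) lies at the very end of the fingers, on their centre line; the grasp point (between the pads) lies 19 mm behind it; z points along the fingers, y is the line along which they close (so a half turn about z gives the same grasp; the last joint's range is limited). The gripper opens to 94 mm and grips with 3 to 60 N. Pads are 16 mm wide; open, the fingers measure 119 mm over their backs; the gripper's body (75 mm by 177 mm) begins 78 mm behind the grasp point.
Start: joints at [1.018, 0.276, 1.505, -0, 1.361, -0.121], TCP at [240.663, 522.252, 205.493] pointing down, gripper open.
Joint ranges: [-2.89, 2.89], [-0.75, 2.08], [0.22, 2.7], [-1.18, 4.32], [0.11, 2.71], [-2.7, 2.7]. Speed limits (rad/s): [2.57, 2.57, 3.14, 3.14, 3.14, 3.14].

### API

Orientations are given as [roll, pitch, yaw] about the fixed x, y, z axes, in that order (R = Rz(yaw) Ry(pitch) Rx(roll)).
In Python, from workcell import * gives the robot as it stands.
- The arm moves only by the tool send_rows, never from a script. Its argument "deltas" is a list of rows, each a list of 7 numbers: the opening, from 0 (shut) to 1 (fully open), then the shift along the tool's x, y, z normalised to -1 to 1, where 1 is 0.1 m, then the turn, a rotation vector about the tool's x, y, z normalised to -1 to 1, where 1 is 90 degrees. A call has exactly 10 rows; each row shifts and turns the commanded pose from where the row before left it, along the tool's axes as they then stand; what a row does not reach is not made up. A row lasts 1/10 s, in which the tool goes at most 50 mm and 8.59 degrees, less where a joint would pass 70% of its speed; a pose out of reach is approached as far as the arm can. A call with a number of a shift or a turn outside -1 to 1 is refused whole. A call with a gripper value outside its range is refused whole. The fingers move at their own pace and stop on an object; the grip force is fixed at half the most. Time passes only in rows, so rows that do not move let the fingers close, or fill a call up. It gives the time, the measured TCP pose, the force, the opening and the grip force at its end, in the units of the state.
- sense(): the state, without advancing time (a new reading comes with each control period).
- grab_frame(name): name is "scene" or "side" or "wrist"; returns the picture (384x512x3 uint8, blue, green, red); there is no depth.
- camera_params(name): a dict with "fx", "fy", "cx", "cy" (pixels), "k1" (the pictures are not rectified: a ray, as slopes to the right and down, at radius r is drawn at 1 + k1 r^2 times it, then the intrinsics apply), "xyz" and "rotation" of the camera in the world. Camera axes: x right, y up, looking along -z (the intrinsics and any distortion apply to the point x, -y, -z); pixel columns grow to the right and rows downward; lengths in mm; the calibration is good to about 2 mm. A picture is of the moment at which its call begins: read the wrist's pose just before it. camera_params takes no time and is no camera call; for the wrist camera it gives the pose at the moment of the call.
- sign_off(): hands the job in; it is judged then, once.
The state is a dict: "clock": time; "q": joint angles; "qd": joint speeds; "effort": joint torques, N m; "tool_pos": TCP position; "ee_rot": TCP orientation; "wrist_force": force on the tool from outside, world axes, zero at the start; "wrist_torque": the same for the moment, N m; "gripper_width": finger opening in mm; "gripper_force": force on a finger pad.
Only numpy, scipy, OpenCV 4.12 (cv2) and the standard library are available. Lean on these libraries where they do the work, as an engineer would, in place of code of your own. Each camera call takes 0.05 s, during which the arm holds its last target. There are 200 camera calls.

## Working session

There is one attempt and no reset: what is moved stays moved. The work goes in short steps, Python scripts to look and compute and a tool call to move; the robot and the scene stay as the last step left them, time stands still between calls to the robot, and variables do not carry over. Pictures are saved under pics/ and viewed, at most 10 in all, crops included, and the job is handed in when it is done.

Besides the shell and the picture viewer there is one more tool, called after "Request:" by a JSON object that holds its "op" and its "data". send_rows: Moves the arm, as the interface text tells. Scaled input: -1 to 1 covers 0.1 m each way for a shift and 90 degrees each way for a turn. Its arguments: {"type":"object","properties":{"deltas":{"type":"array"}},"required":["deltas"]}

```bash
mkdir -p pics; python3 - <<'E'
from workcell import *
import cv2
s=sense();print(s)
for n in("scene","side"):
    p=camera_params(n);print(n,p)
    cv2.imwrite(f"pics/{n}0.png",grab_frame(n))
E
```

```text
{'clock': 0.0, 'q': array([ 1.01797442e+00,  2.76574643e-01,  1.50610611e+00, -3.62960745e-05,
        1.36071836e+00, -1.21027280e-01]), 'qd': array([ 0.00030001, -0.00129679,  0.00073008,  0.00046016,  0.00016791,
       -0.00085129]), 'effort': array([ 1.08328601e-03, -4.04579651e+01, -2.37232482e+01,  7.00354320e-02,
        3.45214026e-02, -1.53570436e-04]), 'tool_pos': array([240.36780595, 521.71966559, 204.62713839]), 'ee_rot': array([-3.13979513e+00, -1.82872002e-04,  2.70980547e+00]), 'wrist_force': array([-0.66901978, -0.56748695,  0.44969651]), 'wrist_torque': array([ 0.07688574,  0.0675667 , -0.04967045]), 'gripper_force': 0.0, 'gripper_width': 93.71120325266723}
scene {'fx': 470.94794565921194, 'fy': 470.94794565921194, 'cx': 264.6435383708427, 'cy': 197.71940497882048, 'k1': 0.023853161837942293, 'xyz': array([   4.20291492,  695.41754804, 1246.07391834]), 'rotation': array([ 0.67460955, -0.00451562, -2.46277335])}
side {'fx': 379.18981176646037, 'fy': 379.18981176646037, 'cx': 247.97153511332357, 'cy': 193.44635300139666, 'k1': -0.12194810820829859, 'xyz': array([ 598.14543303, 1010.9047407 ,  825.81955224]), 'rotation': array([ 0.97313577, -0.01662465,  3.11593222])}
```

View pics/scene0.png

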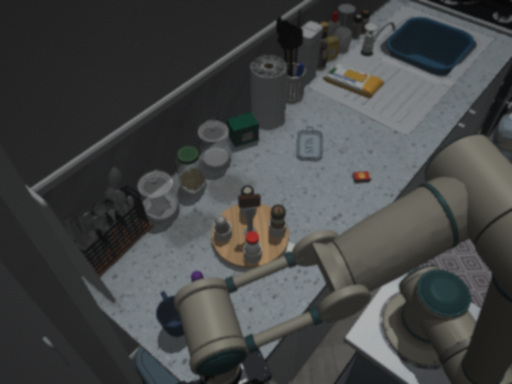

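View pics/side0.png

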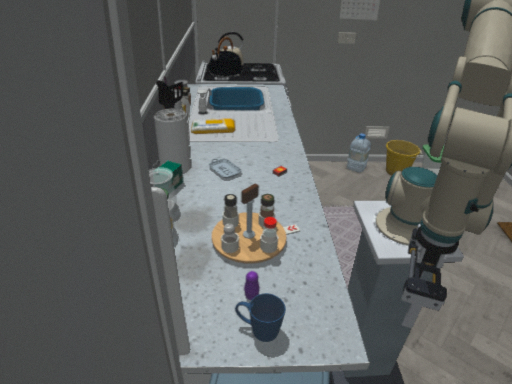

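The scene view shows the carousel at about (250,235), with its red cap at (252,238). In the side view the carousel is at (249,237), the red cap at (270,223), the handle at (250,193) and the tab with red chevrons at (291,230). The purple shaker lookalike is at (252,285). I'll take one close crop of both views.

```bash
python3 - <<'E'
import cv2,numpy as np
a=cv2.imread("pics/scene0.png")[175:275,200:300];b=cv2.imread("pics/side0.png")[170:270,205:305]
f=lambda i:cv2.convertScaleAbs(cv2.resize(i,None,fx=4,fy=4,interpolation=cv2.INTER_CUBIC),alpha=1.6)
cv2.imwrite("pics/crop0.png",np.hstack([f(a),f(b)]))
E
cat > h.py <<'E'
import numpy as np,cv2
from scipy.spatial.transform import Rotation as Ro
from workcell import *
def ray(n,u,v,p=None):
    p=p or camera_params(n)
    d=np.array([(u-p['cx'])/p['fx'],(v-p['cy'])/p['fy']]);s=d.copy()
    for _ in range(10): s=d/(1+p['k1']*(s@s))
    R=Ro.from_euler('xyz',p['rotation'])
    return np.array(p['xyz']),R.apply([s[0],-s[1],-1])
def at(n,u,v,z,p=None):
    o,d=ray(n,u,v,p);return (o+d*(z-o[2])/d[2]).round(1)
def proj(n,P,p=None):
    p=p or camera_params(n)
    c=Ro.from_euler('xyz',p['rotation']).inv().apply(np.atleast_2d(P)-p['xyz'])
    s=np.c_[c[:,0],-c[:,1]]/-c[:,2:]; s=s*(1+p['k1']*(s**2).sum(1,keepdims=True))
    return s*[p['fx'],p['fy']]+[p['cx'],p['cy']]
E
```

```text
(no output)
```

View pics/crop0.png

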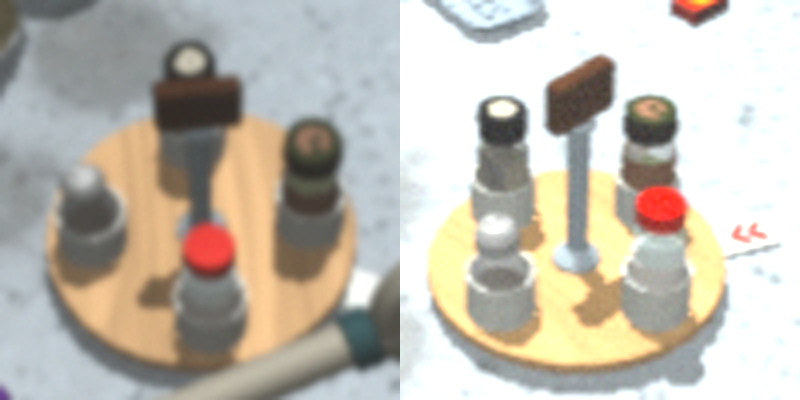

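```bash
python3 - <<'E'
from h import *
sc=lambda x,y:(200+x/4-.4,175+y/4-.4); sd=lambda x,y:(205+(x-400)/4-.4,170+y/4-.4)
pts=[("scene",sc(198,228),26,"colbase"),("scene",sc(198,84),208,"handletop"),("scene",sc(208,238),131,"red"),("scene",sc(188,60),131,"salt"),("scene",sc(312,138),131,"pepper"),("scene",sc(82,175),116,"shaker"),
("side",sd(575,260),26,"colbase"),("side",sd(580,74),208,"handletop"),("side",sd(547,95),208,"hL"),("side",sd(613,60),208,"hR"),("side",sd(661,198),131,"red"),("side",sd(502,106),131,"salt"),("side",sd(650,107),131,"pepper"),("side",sd(497,222),116,"shaker"),
("side",sd(741,234),10,"chev1"),("side",sd(760,233),10,"chev2"),("side",sd(778,245),10,"tabcorner")]
for n,p,z,l in pts: print(n,l,at(n,*p,z))
E
```

```text
scene colbase [565.   69.1  26. ]
scene handletop [560.8  68.1 208. ]
scene red [505.6 125.1 131. ]
scene salt [623.3   8.2 131. ]
scene pepper [503.1   7.6 131. ]
scene shaker [621.1 133.1 116. ]
side colbase [559.5  73.2  26. ]
side handletop [559.   75.6 208. ]
side hL [583.8 103.2 208. ]
side hR [533.7  56.6 208. ]
side red [498.9 126.1 131. ]
side salt [618.4   5.8 131. ]
side pepper [499.1   7.4 131. ]
side shaker [620.5 135.2 116. ]
side chev1 [417.2  21.8  10. ]
side chev2 [400.8  20.6  10. ]
side tabcorner [387.6  36.6  10. ]
```

Axis is at about (561, 69) from both views and all four jars, whose radii of about 83 mm fit. Red jar bearing is about 136°, tab about 198°, bar about 45°, so the turn needed is about +62°. The candidates for the red jar were the red cap at (252,238) and the purple lookalike at (197,277) in the scene view. The crop confirms the red cap. Next I raise the arm, go over the carousel and look with the wrist camera.

Request:
{"op": "send_rows", "data": {"deltas": [[1,0,0,-0.4,0,0,0],[1,0,0,-0.4,0,0,0],[1,0,0,-0.4,0,0,0],[1,0,0,-0.4,0,0,0],[1,0,0,-0.4,0,0,0],[1,-0.3,-0.2,0,0,0,0],[1,-0.3,-0.2,0,0,0,0],[1,-0.3,-0.2,0,0,0,0],[1,-0.3,-0.2,0,0,0,0],[1,-0.3,-0.2,0,0,0,0]]}}

```text
clock: 1.1
tool_pos: [335.4, 367.3, 405.1]
ee_rot: [-3.141, -0.0, 2.71]
wrist_force: [0.5, 1.3, 0.2]
gripper_width: 94.1
gripper_force: 0.0
```

Request:
{"op": "send_rows", "data": {"deltas": [[1,-0.33,-0.18,0,0,0,0],[1,-0.33,-0.18,0,0,0,0],[1,-0.33,-0.18,0,0,0,0],[1,-0.33,-0.18,0,0,0,0],[1,-0.33,-0.18,0,0,0,0],[1,-0.33,-0.18,0,0,0,0],[1,-0.33,-0.18,0,0,0,0],[1,-0.33,-0.18,0,0,0,0],[1,-0.33,-0.18,0,0,0,0],[1,-0.33,-0.18,0,0,0,0]]}}

```text
clock: 2.1
tool_pos: [560.0, 65.7, 405.0]
ee_rot: [-3.142, -0.001, 2.71]
wrist_force: [-0.1, 0.7, -0.6]
gripper_width: 94.1
gripper_force: 0.0
```

Request:
{"op": "send_rows", "data": {"deltas": [[1,0,0,0,0,0,0.09],[1,0,0,0,0,0,0.09],[1,0,0,0,0,0,0.09],[1,0,0,0,0,0,0.09],[1,0,0,0,0,0,0.09],[1,0,0,0,0,0,0.09],[1,0,0,0,0,0,0.09],[1,0,0,0,0,0,0.09],[1,0,0,0,0,0,0.09],[1,0,0,0,0,0,0.09]]}}

```text
clock: 3.1
tool_pos: [559.2, 67.1, 404.9]
ee_rot: [-3.14, 0.0, 1.29]
wrist_force: [0.5, 0.6, -0.5]
gripper_width: 94.1
gripper_force: 0.0
```

```bash
python3 - <<'E'
from h import *
s=sense();print(s['clock'],s['tool_pos'],s['ee_rot'],s['q'].round(3))
p=camera_params("wrist");print(p)
cv2.imwrite("pics/wrist1.png",grab_frame("wrist"))
E
```

```text
3.1 [559.2336359   67.05404315 404.938072  ] [-3.14048498e+00  2.12424536e-04  1.29022129e+00] [-0.004  0.218  1.107  0.     1.817  0.276]
{'fx': 287.80966331628815, 'fy': 287.80966331628815, 'cx': 257.0021376998349, 'cy': 195.736759961897, 'k1': 0.001816443944150113, 'xyz': array([582.37504747, 142.26849199, 584.0905331 ]), 'rotation': array([-0.27435955,  0.00274822, -0.28075293])}
```

View pics/wrist1.png

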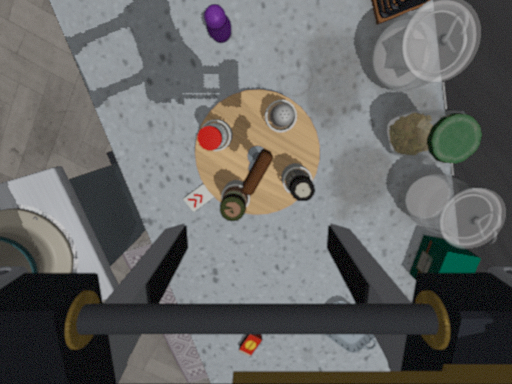

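The wrist view shows everything: tray centre about (258,151), red cap (210,137), handle (257,172), tab with chevrons (195,197). I'll fit these numerically and make one enlarged crop.

```bash
cat > fit.py <<'E'
from h import *
from scipy.optimize import least_squares
def fit(im,p,c0=(561,69)):
    # rectified top views, 0.5 mm/px, 520 mm wide, at given height; row ~ -x, col ~ -y
    def top(z):
        g=np.arange(-240,240,.5); X,Y=np.meshgrid(c0[0]-g,c0[1]-g,indexing='ij')
        q=proj('wrist',np.c_[X.ravel(),Y.ravel(),0*X.ravel()+z],p).astype(np.float32).reshape(*X.shape,2)
        return cv2.remap(im,q[...,0],q[...,1],cv2.INTER_CUBIC)
    t=top(26);h=cv2.cvtColor(t,cv2.COLOR_BGR2HSV)
    m=cv2.inRange(h,(8,70,60),(22,255,255)); m=cv2.morphologyEx(m,cv2.MORPH_OPEN,np.ones((7,7)))
    n,l,st,ce=cv2.connectedComponentsWithStats(m);k=1+st[1:,4].argmax()
    c=max(cv2.findContours((l==k).astype(np.uint8),0,1)[0],key=cv2.contourArea)
    c=cv2.convexHull(c)[:,0]*.5; pts=np.c_[c0[0]+240-c[:,1],c0[1]+240-c[:,0]]
    r=least_squares(lambda v:np.hypot(*(pts-v[:2]).T)-v[2],[*c0,122],loss='soft_l1',f_scale=1).x
    # chevrons at z=10
    t10=top(10);h=cv2.cvtColor(t10,cv2.COLOR_BGR2HSV)
    m=cv2.inRange(h,(0,90,60),(6,255,255))|cv2.inRange(h,(174,90,60),(180,255,255))
    ij=np.argwhere(m); P=np.c_[c0[0]+240-ij[:,0]*.5,c0[1]+240-ij[:,1]*.5]
    d=np.hypot(*(P-r[:2]).T); a=P[(d>124)&(d<185)&(P[:,0]<r[0]-90)]
    ch=a.mean(0) if len(a) else np.array([0,0])
    # red cap at z=131
    t131=top(131);h=cv2.cvtColor(t131,cv2.COLOR_BGR2HSV)
    m=cv2.inRange(h,(0,150,90),(6,255,255))|cv2.inRange(h,(174,150,90),(180,255,255))
    ij=np.argwhere(m); P=np.c_[c0[0]+240-ij[:,0]*.5,c0[1]+240-ij[:,1]*.5]
    d=np.hypot(*(P-r[:2]).T); rc=P[(d<112)&(d>55)].mean(0)
    ang=lambda v:np.degrees(np.arctan2(*(v-r[:2])[::-1]))%360
    print('tray',r.round(1),'chev',ch.round(1),len(a),ang(ch).round(2),'red',rc.round(1),ang(rc).round(2))
    return t,t10,t131,top
E
python3 - <<'E'
from fit import *
s=dict(xyz=0)
im=cv2.imread("pics/wrist1.png")
p=camera_params("wrist")
t,t10,t131,top=fit(im,p)
f=lambda i:cv2.convertScaleAbs(i[180:780,280:-280],alpha=1.3)
a=cv2.convertScaleAbs(cv2.resize(t10[250:950,130:830],(400,400),interpolation=cv2.INTER_AREA),alpha=1.3)
b=cv2.convertScaleAbs(cv2.resize(top(66)[200:760,200:760],(400,400)),alpha=1.3)
print(np.shape(t))
cv2.imwrite("pics/top1.png",np.hstack([a,b]))
E
```

```text
tray [560.   70.5 120.2] chev [412.1  16.1] 1051 200.18 red [499.7 128.2] 136.29
(960, 960, 3)
```

View pics/top1.png

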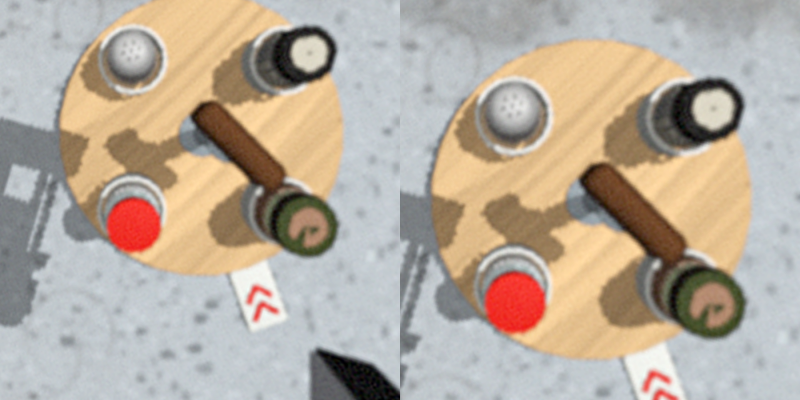

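```bash
cat >> fit.py <<'E'
def bar(top,c0=(561,69)):
    t=top(208);h=cv2.cvtColor(t,cv2.COLOR_BGR2HSV)
    m=cv2.inRange(h,(0,60,20),(14,255,125)); m[:300]=0;m[660:]=0;m[:,:300]=0;m[:,660:]=0
    m=cv2.morphologyEx(m,cv2.MORPH_OPEN,np.ones((13,13)))
    n,l,st,ce=cv2.connectedComponentsWithStats(m)
    for k in range(1,n):
        if st[k,4]<1000: continue
        (cx,cy),(w,hh),a=cv2.minAreaRect(np.argwhere(l==k)[:,::-1].astype(np.float32))
        b=cv2.boxPoints(((cx,cy),(w,hh),a)); e=max([b[1]-b[0],b[2]-b[1]],key=np.linalg.norm)
        print('bar',c0[0]+240-cy/2,c0[1]+240-cx/2,w/2,hh/2,'ang',np.degrees(np.arctan2(e[0],e[1]))%180)
E
python3 - <<'E'
from fit import *
im=cv2.imread("pics/wrist1.png");p=camera_params("wrist")
t,t10,t131,top=fit(im,p);bar(top)
# tab edges: white tab mask at z=10
h=cv2.cvtColor(t10,cv2.COLOR_BGR2HSV)
c=np.array([560,70.5])
prof=[]
for r in range(126,172,4):
    # sample perpendicular offset for assumed direction 200.3deg, find edges by brightness
    a=np.radians(200.3);d=np.array([np.cos(a),np.sin(a)]);n=np.array([-d[1],d[0]])
    o=np.arange(-30,30.1,.5);P=c+r*d+o[:,None]*n
    v=np.array([t10[int(round((801-x)*2)),int(round((309-y)*2)),1] for x,y in P]).astype(float)
    g=np.gradient(cv2.GaussianBlur(v[:,None],(1,7),1.5)[:,0])
    i=g[:40].argmax();j=80+g[80:].argmin();prof.append((r,o[i],o[j],(o[i]+o[j])/2))
print(np.array(prof))
E
```

```text
tray [560.   70.5 120.2] chev [412.1  16.1] 1051 200.18 red [499.7 128.2] 136.29
bar 557.8749847412109 68.62498474121094 60.81117630004883 16.61701011657715 ang 45.0
[[126.   -15.5   17.5    1.  ]
 [130.   -17.    16.5   -0.25]
 [134.   -17.5   16.5   -0.5 ]
 [138.   -17.    16.5   -0.25]
 [142.   -17.    17.     0.  ]
 [146.   -16.5   17.5    0.5 ]
 [150.   -17.    16.5   -0.25]
 [154.   -17.5   17.    -0.25]
 [158.   -17.5   16.    -0.75]
 [162.   -18.    16.5   -0.75]
 [166.   -17.    17.5    0.25]
 [170.   -17.5   17.    -0.25]]
```

Foot front direction is 200.25° (the tab edges agree within 0.3 mm), the bar is at 45.0°, and the red cup is at bar + 90°. The final tool yaw must be 110.25°. Now I align and descend over the handle.

Request:
{"op": "send_rows", "data": {"deltas": [[1,0,0,0,0,0,0.08],[1,0,0,0,0,0,0.08],[1,0,0,0,0,0,0.08],[1,0,0,0,0,0,0.08],[1,0.03,-0.015,0,0,0,0],[1,0,0,0.3,0,0,0],[1,0,0,0.3,0,0,0],[1,0,0,0.3,0,0,0],[1,0,0,0.2,0,0,0],[1,0,0,0,0,0,0]]}}

```text
clock: 4.15
tool_pos: [558.5, 70.5, 292.1]
ee_rot: [-3.136, 0.005, 0.797]
wrist_force: [-0.3, 0.3, -0.4]
gripper_width: 94.0
gripper_force: 0.0
```

```bash
python3 - <<'E'
from fit import *
s=sense();print(s['clock'],s['tool_pos'],np.degrees(s['ee_rot']),s['q'].round(3))
p=camera_params("wrist");im=grab_frame("wrist");cv2.imwrite("pics/wrist2.png",im)
t,t10,t131,top=fit(im,p);bar(top)
E
```

```text
4.15 [558.50033934  70.48268126 292.14346332] [-179.70245746    0.27392026   45.67935112] [0.002 0.227 1.362 0.    1.56  0.775]
tray [560.2  70.4 120.2] chev [437.8 103.8] 3967 164.76 red [498.5 123.2] 139.47
```

View pics/wrist2.png

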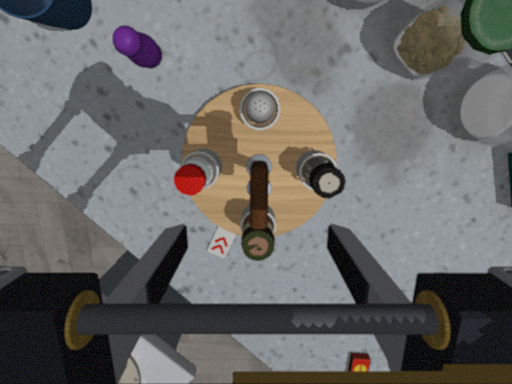

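The gripper straddles the bar: bar at (259,195), fingers centred at about (257,260), tab at (221,241). Tray centre again comes out at (560.2, 70.4). I'll trim the pose, lower the last 123 mm and close.

Request:
{"op": "send_rows", "data": {"deltas": [[1,0.012,0.013,0.25,0,0,0.0075],[1,0,0,0.25,0,0,0],[1,0,0,0.25,0,0,0],[1,0,0,0.25,0,0,0],[1,0,0,0.15,0,0,0],[1,0,0,0.08,0,0,0],[1,0,0,0,0,0,0],[0.5,0,0,0,0,0,0],[0.3,0,0,0,0,0,0],[0.25,0,0,0,0,0,0]]}}

```text
clock: 5.2
tool_pos: [562.9, 70.2, 173.6]
ee_rot: [3.14, -0.002, 0.782]
wrist_force: [1.2, -0.3, -1.1]
gripper_width: 73.6
gripper_force: 0.0
```

Request:
{"op": "send_rows", "data": {"deltas": [[0.22,0,0,0,0,0,0],[0.2,0,0,0,0,0,0],[0.18,0,0,0,0,0,0],[0.16,0,0,0,0,0,0],[0.1,0,0,0,0,0,0],[0,0,0,0,0,0,0],[0,0,0,0,0,0,0],[0,0,0,0,0,0,0],[0,0,0,0,0,0,0],[0,0,0,0,0,0,0]]}}

```text
clock: 6.2
tool_pos: [560.9, 71.5, 172.4]
ee_rot: [-3.138, 0.0, 0.782]
wrist_force: [-3.7, 4.6, 1.1]
gripper_width: 18.0
gripper_force: 30.0
```

```bash
python3 - <<'E'
from h import *
s=sense();print(s['clock'],s['tool_pos'],np.degrees(s['ee_rot']),s['gripper_width'],s['gripper_force'],s['wrist_force'],s['wrist_torque'])
im=cv2.imread("pics/wrist2.png")
E
```

```text
6.2 [560.93127821  71.49096162 172.36662503] [-1.79818710e+02  7.12734729e-03  4.48009580e+01] 17.960637311027856 29.989926517009735 [-3.71410865  4.57442835  1.0760269 ] [ 0.40578756  0.44430147 -0.01003591]
```

Gripped: width 18 mm, force 30 N. Now a gentle turn of +65° in total, which is negative about tool z.

Request:
{"op": "send_rows", "data": {"deltas": [[0,0,-0.007,0,0,0,-0.005],[0,0,-0.007,0,0,0,-0.01],[0,0,0,0,0,0,-0.015],[0,0,0,0,0,0,-0.02],[0,0,0,0,0,0,-0.02],[0,0,0,0,0,0,-0.02],[0,0,0,0,0,0,-0.02],[0,0,0,0,0,0,-0.02],[0,0,0,0,0,0,-0.02],[0,0,0,0,0,0,-0.02]]}}

```text
clock: 7.2
tool_pos: [560.5, 71.8, 172.4]
ee_rot: [-3.14, -0.0, 1.051]
wrist_force: [-2.4, 3.6, 2.0]
gripper_width: 18.0
gripper_force: 30.0
```

Request:
{"op": "send_rows", "data": {"deltas": [[0,0,0,0,0,0,-0.02],[0,0,0,0,0,0,-0.02],[0,0,0,0,0,0,-0.02],[0,0,0,0,0,0,-0.02],[0,0,0,0,0,0,-0.02],[0,0,0,0,0,0,-0.02],[0,0,0,0,0,0,-0.02],[0,0,0,0,0,0,-0.02],[0,0,0,0,0,0,-0.02],[0,0,0,0,0,0,-0.02]]}}

```text
clock: 8.2
tool_pos: [559.8, 72.0, 172.4]
ee_rot: [-3.139, -0.001, 1.365]
wrist_force: [-4.9, 3.8, 2.0]
gripper_width: 17.6
gripper_force: 30.0
```

Request:
{"op": "send_rows", "data": {"deltas": [[0,0,0,0,0,0,-0.02],[0,0,0,0,0,0,-0.02],[0,0,0,0,0,0,-0.02],[0,0,0,0,0,0,-0.02],[0,0,0,0,0,0,-0.02],[0,0,0,0,0,0,-0.02],[0,0,0,0,0,0,-0.02],[0,0,0,0,0,0,-0.02],[0,0,0,0,0,0,-0.02],[0,0,0,0,0,0,-0.02]]}}

```text
clock: 9.2
tool_pos: [559.2, 72.1, 172.4]
ee_rot: [-3.138, -0.002, 1.679]
wrist_force: [-7.0, 3.5, 2.8]
gripper_width: 17.6
gripper_force: 30.0
```

Request:
{"op": "send_rows", "data": {"deltas": [[0,0,0,0,0,0,-0.02],[0,0,0,0,0,0,-0.02],[0,0,0,0,0,0,-0.02],[0,0,0,0,0,0,-0.02],[0,0,0,0,0,0,-0.02],[0,0,0,0,0,0,-0.018],[0,0,0,0,0,0,-0.014],[0,0,0,0,0,0,-0.01],[0,0,0,0,0,0,-0.008],[0,0,0,0,0,0,-0.005]]}}

```text
clock: 10.2
tool_pos: [558.7, 72.0, 172.4]
ee_rot: [-3.138, -0.003, 1.922]
wrist_force: [-7.5, 4.0, 3.3]
gripper_width: 17.8
gripper_force: 30.0
```

```bash
python3 - <<'E'
from fit import *
s=sense();print(s['clock'],s['tool_pos'],np.degrees(s['ee_rot']),s['gripper_width'],s['wrist_force'],s['wrist_torque'])
p=camera_params("wrist");im=grab_frame("wrist");cv2.imwrite("pics/wrist3.png",im)
import pickle;pickle.dump(p,open("p3.pkl","wb"))
t,t10,t131,top=fit(im,p)
cv2.imwrite("pics/w3.png",np.hstack([cv2.resize(im,(480,360)),cv2.resize(grab_frame("side")[150:280,195:305],(305,360),interpolation=2)]))
E
```

```text
10.2 [558.69390232  71.95850689 172.39154629] [-1.79773736e+02 -1.70330368e-01  1.10111499e+02] 17.77375974453661 [-7.49392164  3.98028469  3.26385769] [ 0.40891291  0.77833173 -0.08146052]
tray [559.7  70.4 120. ] chev [442.4 -13.8] 9441 215.65 red [479.4  42.8] 198.96
```

View pics/w3.png

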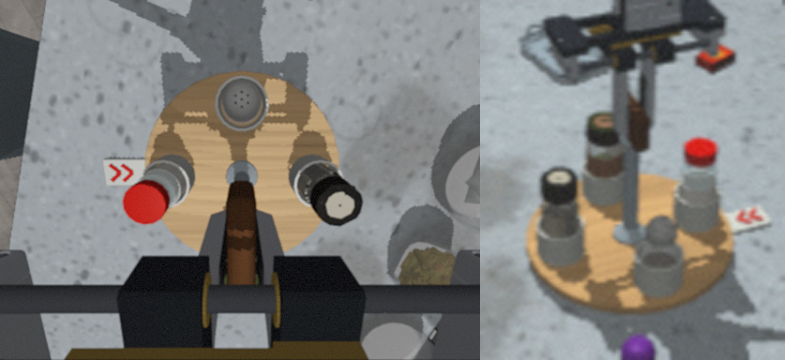

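The red jar stands by the tab: red cap (147,202), tab (122,172), and the jars are upright. I'll verify numerically with a tab edge fit and a cup ring fit from this independent view.

```bash
python3 - <<'E'
from fit import *
import pickle
p=pickle.load(open("p3.pkl","rb"));im=cv2.imread("pics/wrist3.png")
t,t10,t131,top=fit(im,p);c=np.array([559.7,70.4])
G=lambda t,P:cv2.remap(cv2.cvtColor(t,cv2.COLOR_BGR2GRAY),((309-P[...,1])*2).astype(np.float32),((801-P[...,0])*2).astype(np.float32),1).astype(float)
a=np.radians(200.25);d=np.array([np.cos(a),np.sin(a)]);n=np.array([-d[1],d[0]]);o=np.arange(-30,30.1,.5)
q=[]
for r in range(140,176,3):
    g=np.gradient(cv2.GaussianBlur(G(t10,c+r*d+o[:,None]*n)[:,None],(1,7),1.5)[:,0])
    i=g[:40].argmax();j=80+g[80:].argmin();q.append((r,o[i],o[j],(o[i]+o[j])/2))
print(np.array(q))
# shaker cup: correlate bright ring (r 24.5-27.5, z=66) vs darker inside
t66=top(66);th=np.linspace(0,2*np.pi,180,endpoint=False);u=np.c_[np.cos(th),np.sin(th)]
best=[]
for b in np.arange(104,117,.25):
  for R in np.arange(80,91,1.):
    m=c+R*np.array([np.cos(np.radians(b)),np.sin(np.radians(b))])
    best.append((G(t66,m+26*u).mean()-.5*G(t66,m+22.5*u).mean()-.5*G(t66,m+30*u).mean(),b,R))
print(sorted(best)[-5:])
crop=t66[380:860,300:860]
f=[cv2.resize(cv2.convertScaleAbs(x,alpha=1.3),(400,400)) for x in (t10[300:860,300:860],t66[200:760,200:760])]
cv2.imwrite("pics/top3.png",np.hstack(f))
E
```

```text
tray [559.7  70.4 120. ] chev [442.4 -13.8] 9441 215.65 red [479.4  42.8] 198.96
[[140.   -17.    15.    -1.  ]
 [143.   -17.    17.     0.  ]
 [146.   -17.    18.     0.5 ]
 [149.   -17.    22.     2.5 ]
 [152.   -17.    24.5    3.75]
 [155.   -17.    27.5    5.25]
 [158.   -17.    17.     0.  ]
 [161.   -17.    17.     0.  ]
 [164.   -17.5   17.    -0.25]
 [167.   -17.    17.     0.  ]
 [170.   -17.    17.     0.  ]
 [173.   -17.    17.     0.  ]]
[(np.float64(32.013888888888886), np.float64(109.75), np.float64(85.0)), (np.float64(33.57500000000001), np.float64(109.5), np.float64(84.0)), (np.float64(34.40833333333335), np.float64(110.25), np.float64(84.0)), (np.float64(35.61388888888888), np.float64(109.75), np.float64(84.0)), (np.float64(35.91944444444444), np.float64(110.0), np.float64(84.0))]
```

View pics/top3.png

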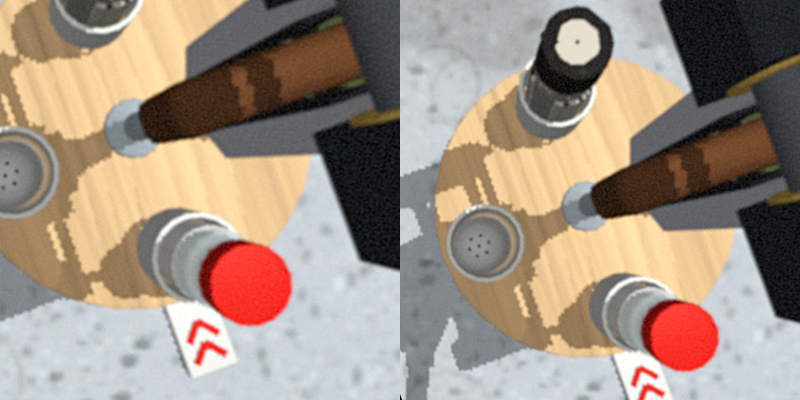

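The tab is at 200.25° in this view too. The cup pattern puts the red cup at about 200.0°, so it is in line. One tiny trim, then a settling hold.

Request:
{"op": "send_rows", "data": {"deltas": [[0,0,0,0,0,0,-0.002],[0,0,0,0,0,0,0],[0,0,0,0,0,0,0],[0,0,0,0,0,0,0],[0,0,0,0,0,0,0],[0,0,0,0,0,0,0],[0,0,0,0,0,0,0],[0,0,0,0,0,0,0],[0,0,0,0,0,0,0],[0,0,0,0,0,0,0]]}}

```text
clock: 11.3
tool_pos: [558.7, 72.0, 172.4]
ee_rot: [-3.138, -0.003, 1.925]
wrist_force: [-7.8, 3.7, 5.1]
gripper_width: 17.8
gripper_force: 30.0
```

```bash
python3 - <<'E'
from workcell import *
s=sense();print(s['tool_pos'],s['ee_rot'],s['gripper_width'],s['gripper_force'],s['wrist_force'],abs(s['qd']).max())
print(sign_off())
E
```

```text
[558.66164319  71.97567269 172.37929121] [-3.13759846e+00 -2.98326537e-03  1.92471528e+00] 17.801962289724518 29.995226562023163 [-7.79836148  3.67897072  5.13013861] 0.0009835682938733564
the job is handed in; nothing more can be done
None
```

I turned the carousel by its handle until the red-capped jar was in line with the arrow tab, within about 0.3° by my measurement, and handed it in at about 11 s with the gripper still holding the handle (30 N).

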